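# Lay a pinwheel layer of module cartons on a small pallet

## Task

Finish the layer of cartons on the small plywood pallet: one of the four equal cartons is already laid, so add the other three (two piled on one side, one on the other side) to complete the interlocking pinwheel it begins, each lying lengthwise along its own edge of the pallet in its own corner, flush with the deck's edges, one end facing the next carton's side, and a square well left open in the middle. Lay them flat with the tape upward, set them down gently rather than dropping them, and leave everything else on the bench where it is.

Things in the scene. Friction and masses are not known exactly. Their poses are not given: they have to be found in the camera images.
- pallet: Small square plywood pallet fixed to the table, 198 x 198, deck 24 above the table (10 thick on three runners), no rim. Origin at the centre of its footprint at table height; x and y along its edges. It may be turned to any angle.
- carton_a: Plain brown cardboard carton, 130 long (its x) x 60 wide (y) x 50 high (z), with a strip of pale paper tape along the middle of its top; 0.2 to 0.4 kg, stiff. Origin at the centre of its underside, z up. At the start it is the lower of a pile of two on the table, to the left or right of the pallet.
- carton_b: Plain brown cardboard carton, 130 long (its x) x 60 wide (y) x 50 high (z), with a strip of pale paper tape along the middle of its top; 0.2 to 0.4 kg, stiff. Origin at the centre of its underside, z up. At the start it lies on top of carton_a.
- carton_c: Plain brown cardboard carton, 130 long (its x) x 60 wide (y) x 50 high (z), with a strip of pale paper tape along the middle of its top; 0.2 to 0.4 kg, stiff. Origin at the centre of its underside, z up. At the start it lies alone on the table, on the other side of the pallet from the pile.
- carton_d: Plain brown cardboard carton, 130 long (its x) x 60 wide (y) x 50 high (z), with a strip of pale paper tape along the middle of its top; 0.2 to 0.4 kg, stiff. Origin at the centre of its underside, z up. At the start it is already in its place on the pallet (slot0).
- slot0 (a point): Place of the carton already laid: point on the deck's surface below the carton's centre; long side along the pallet's x, in the corner at -x -y. In the pallet's frame (-34, -69, 24).
- slot1 (a point): Place for a carton, same kind of point, long side along the pallet's y, in the corner at +x -y. In the pallet's frame (69, -34, 24). A carton exactly there is flush with two edges of the deck, with 8 between each carton's end and the next carton's side.
- slot2 (a point): Place for a carton, long side along the pallet's x, in the corner at +x +y. In the pallet's frame (34, 69, 24).
- slot3 (a point): Place for a carton, long side along the pallet's y, in the corner at -x +y. In the pallet's frame (-69, 34, 24). With all four laid, a square well about 78 wide stays open in the middle of the pallet, enough for one finger of a gripper that holds a carton off its middle.
- meter: Bystander: orange multimeter lying flat, 85 x 170 x 40, beyond the pallet.
- flux_jar: Bystander: small amber jar, 50 across, 60 high.
- tape_roll: Bystander: grey roll of tape lying flat, 84 across, 40 high.
- driver: Bystander: screwdriver 170 long lying on the left of the bench.
- pot: Bystander: white plastic parts pot, open at the top, 68 across, 70 high.
- cube_carton: Bystander: nearly cubic cardboard box 85 x 85 x 80, not part of the layer.
- heatsink: Bystander: finned aluminium heat sink 90 x 120 x 37.
There are look-alikes about, which are no part of the job. Leave any pink look-alike of the carton_b alone.

How it is judged:
At the end, for the whole second after the job is handed in: Each of the four places on the pallet holds a carton: centre within 12 mm of the place horizontally, long side within 0.12 rad of its direction, lying on the deck (height within 4 mm), upright within 0.08 rad, at rest (under 0.02 m/s). Any carton may be in any place (((horizontal distance between carton_a and slot0 below 0.012 m and z of carton_a in the frame of pallet between 0.02 and 0.028 m and angle between carton_a's own z axis and vertical below 0.08 rad and angle between the x axis of carton_a and the x axis of pallet, either way round below 0.12 rad and linear speed of carton_a below 0.02 m/s) or (horizontal distance between carton_b and slot0 below 0.012 m and z of carton_b in the frame of pallet between 0.02 and 0.028 m and angle between carton_b's own z axis and vertical below 0.08 rad and angle between the x axis of carton_b and the x axis of pallet, either way round below 0.12 rad and linear speed of carton_b below 0.02 m/s) or (horizontal distance between carton_c and slot0 below 0.012 m and z of carton_c in the frame of pallet between 0.02 and 0.028 m and angle between carton_c's own z axis and vertical below 0.08 rad and angle between the x axis of carton_c and the x axis of pallet, either way round below 0.12 rad and linear speed of carton_c below 0.02 m/s) or (horizontal distance between carton_d and slot0 below 0.012 m and z of carton_d in the frame of pallet between 0.02 and 0.028 m and angle between carton_d's own z axis and vertical below 0.08 rad and angle between the x axis of carton_d and the x axis of pallet, either way round below 0.12 rad and linear speed of carton_d below 0.02 m/s)) and ((horizontal distance between carton_a and slot1 below 0.012 m and z of carton_a in the frame of pallet between 0.02 and 0.028 m and angle between carton_a's own z axis and vertical below 0.08 rad and angle between the x axis of carton_a and the y axis of pallet, either way round below 0.12 rad and linear speed of carton_a below 0.02 m/s) or (horizontal distance between carton_b and slot1 below 0.012 m and z of carton_b in the frame of pallet between 0.02 and 0.028 m and angle between carton_b's own z axis and vertical below 0.08 rad and angle between the x axis of carton_b and the y axis of pallet, either way round below 0.12 rad and linear speed of carton_b below 0.02 m/s) or (horizontal distance between carton_c and slot1 below 0.012 m and z of carton_c in the frame of pallet between 0.02 and 0.028 m and angle between carton_c's own z axis and vertical below 0.08 rad and angle between the x axis of carton_c and the y axis of pallet, either way round below 0.12 rad and linear speed of carton_c below 0.02 m/s) or (horizontal distance between carton_d and slot1 below 0.012 m and z of carton_d in the frame of pallet between 0.02 and 0.028 m and angle between carton_d's own z axis and vertical below 0.08 rad and angle between the x axis of carton_d and the y axis of pallet, either way round below 0.12 rad and linear speed of carton_d below 0.02 m/s)) and ((horizontal distance between carton_a and slot2 below 0.012 m and z of carton_a in the frame of pallet between 0.02 and 0.028 m and angle between carton_a's own z axis and vertical below 0.08 rad and angle between the x axis of carton_a and the x axis of pallet, either way round below 0.12 rad and linear speed of carton_a below 0.02 m/s) or (horizontal distance between carton_b and slot2 below 0.012 m and z of carton_b in the frame of pallet between 0.02 and 0.028 m and angle between carton_b's own z axis and vertical below 0.08 rad and angle between the x axis of carton_b and the x axis of pallet, either way round below 0.12 rad and linear speed of carton_b below 0.02 m/s) or (horizontal distance between carton_c and slot2 below 0.012 m and z of carton_c in the frame of pallet between 0.02 and 0.028 m and angle between carton_c's own z axis and vertical below 0.08 rad and angle between the x axis of carton_c and the x axis of pallet, either way round below 0.12 rad and linear speed of carton_c below 0.02 m/s) or (horizontal distance between carton_d and slot2 below 0.012 m and z of carton_d in the frame of pallet between 0.02 and 0.028 m and angle between carton_d's own z axis and vertical below 0.08 rad and angle between the x axis of carton_d and the x axis of pallet, either way round below 0.12 rad and linear speed of carton_d below 0.02 m/s)) and ((horizontal distance between carton_a and slot3 below 0.012 m and z of carton_a in the frame of pallet between 0.02 and 0.028 m and angle between carton_a's own z axis and vertical below 0.08 rad and angle between the x axis of carton_a and the y axis of pallet, either way round below 0.12 rad and linear speed of carton_a below 0.02 m/s) or (horizontal distance between carton_b and slot3 below 0.012 m and z of carton_b in the frame of pallet between 0.02 and 0.028 m and angle between carton_b's own z axis and vertical below 0.08 rad and angle between the x axis of carton_b and the y axis of pallet, either way round below 0.12 rad and linear speed of carton_b below 0.02 m/s) or (horizontal distance between carton_c and slot3 below 0.012 m and z of carton_c in the frame of pallet between 0.02 and 0.028 m and angle between carton_c's own z axis and vertical below 0.08 rad and angle between the x axis of carton_c and the y axis of pallet, either way round below 0.12 rad and linear speed of carton_c below 0.02 m/s) or (horizontal distance between carton_d and slot3 below 0.012 m and z of carton_d in the frame of pallet between 0.02 and 0.028 m and angle between carton_d's own z axis and vertical below 0.08 rad and angle between the x axis of carton_d and the y axis of pallet, either way round below 0.12 rad and linear speed of carton_d below 0.02 m/s))); the robot touches nothing.
It fails at once if a carton is dropped (moves faster than 0.5 m/s, a fall of about 13 mm, with no finger touching it) ((linear speed of carton_a above 0.5 m/s and contact force between the fingers and carton_a below 0.05 N) or (linear speed of carton_b above 0.5 m/s and contact force between the fingers and carton_b below 0.05 N) or (linear speed of carton_c above 0.5 m/s and contact force between the fingers and carton_c below 0.05 N) or (linear speed of carton_d above 0.5 m/s and contact force between the fingers and carton_d below 0.05 N)).
It fails at once if a carton is slammed or pressed onto the pallet (more than 80 N) (contact force between any of carton_a, carton_b, carton_c, carton_d and pallet above 80 N).
It fails at once if one of the other things on the bench is moved by more than 40 mm (distance of any of meter, flux_jar, tape_roll, driver, pot, cube_carton, heatsink from where it was at the start of the episode above 0.04 m).
It also fails if it takes over 64 s, if anything falls off the work surface, if the arm or the gripper's body presses on something with over 40 N, if the wrist force passes 120 N, or if a joint passes its speed limit or range.

## Robot

A 6-joint arm with a two-finger parallel gripper is mounted at the origin on the work surface. World frame = base frame: x ahead of the robot, y to its left, z up, the work surface at z = 0. Lengths are in m, angles in rad, forces in N, time in s.
With the tool pointing down it reaches from about 0.25 to 0.725 m from the base axis. Payload 4 kg.
Tool frame: the origin (TCP) lies midway between the tips of the shut fingers; the grasp point (between the pads) lies 19 mm behind it; z points along the fingers, y is the line along which they close (so a half turn about z gives the same grasp; the last joint's range is limited). The gripper opens to 85 mm and grips with 20 to 120 N. Pads are 22 mm wide; open, the fingers measure 114 mm over their backs; the gripper's body (76 mm by 85 mm) begins 54 mm behind the grasp point. The pads swing forward as they close: fully open they stand 13 mm farther back than shut.
Start: joints at [-1.185, 0.241, 0.005, 1.335, 0, 1.571], TCP at [0.188, -0.463, 0.231] pointing down, gripper open.
Joint ranges: [-2.72, 2.72], [-1.05, 1.87], [-1.09, 1.28], [-1.99, 2.15], [-1.42, 1.44], [-3.14, 3.14]. Speed limits (rad/s): [2.79, 2.79, 3.14, 3.14, 3.14, 3.14].

## Interface

Orientations are given as a unit quaternion [w, x, y, z].
In Python, from workcell import bot, viewer, finder gives the robot as it stands.
- The arm moves only by the tool carry_out, never from a script. Its arguments are lists of equal length, an entry for each row: "translation": the shift along the tool's x, y, z normalised to -1 to 1, where 1 is 200 mm, a list of three; "rotation": the turn, a rotation vector about the tool's x, y, z normalised to -1 to 1, where 1 is 45 degrees, a list of three; "claw": the opening, from 0 (shut) to 1 (fully open). A call has 1 to 20 rows; each row shifts and turns the commanded pose from where the row before left it, along the tool's axes as they then stand; what a row does not reach is not made up. A row lasts 1/10 s, in which the tool goes at most 50 mm and 8.59 degrees, less where a joint would pass 70% of its speed; a pose out of reach is approached as far as the arm can. A call with a number of a shift or a turn outside -1 to 1 is refused whole. A call with a gripper value outside its range is refused whole. The fingers move at their own pace and stop on an object; "newtons" is the grip in N (left out, the last holds). Time passes only in rows, so rows that do not move let the fingers close. It gives the time, the measured TCP pose, the force, the opening and the grip force at its end, in the units of the state.
- bot.get_state(): the state, without advancing time (a new reading comes with each control period).
- viewer.grab_frame(name): name is "scene" or "side" or "wrist"; returns the picture (480x640x3 uint8, blue, green, red); there is no depth.
- viewer.get_calibration(name): a dict with "fx", "fy", "cx", "cy" (pixels), "R" (3x3) and "t" (3): a world point X has camera coordinates R X + t. Camera axes: x right, y down, z forward; pixel columns grow to the right and rows downward; lengths in m; the calibration is good to about 2 mm. A picture is of the moment at which its call begins: read the wrist's pose just before it. get_calibration takes no time and is no camera call; for the wrist camera it gives the pose at the moment of the call.
- bot.job_done(): hands the job in; it is judged then, once.
Trained networks look in the newest picture that a camera, given by its name, has taken for a name from the list of things; names that differ only in an ending like _2 or _b are one class to them, and where a whole thing is asked for, a point or a joint stands for the part that bears it (a point fixed in the world has none). Each returns a list of dicts, best first, with "confidence" (0 to 1); they miss things now and then, are a little off and sometimes report something else, mostly with a low value. They report only what shows in the picture. A call takes as long as a camera call. They do not tell look-alikes from the thing itself.
- finder.outline_of(camera, target): "region" (480x640 bool, what is visible of it) and "point" ([column, row] as shares, 0 to 1, of the picture: columns of its width, rows of its height, amid what is visible of it).
- finder.mark_of(camera, target): "point" ([column, row] as shares, 0 to 1, of the picture: columns of its width, rows of its height: a listed point, or the origin of a listed thing).
The state is a dict: "time_s": time; "joint_pos": joint angles; "joint_vel": joint speeds; "joint_torque": joint torques, N m; "eef_pos": TCP position; "tcp_rot": TCP orientation; "contact_force": force on the tool from outside, world axes, zero at the start; "ft_torque": the same for the moment, N m; "opening": finger opening in m; "gripper_force": force on a finger pad.
Only numpy, scipy, OpenCV 4.12 (cv2) and the standard library are available. Lean on these libraries where they do the work, as an engineer would, in place of code of your own. Each camera call takes 0.05 s, during which the arm holds its last target. There are 200 camera calls.

## Working session

There is one attempt and no reset: what is moved stays moved. The work goes in short steps, Python scripts to look and compute and a tool call to move; the robot and the scene stay as the last step left them, time stands still between calls to the robot, and variables do not carry over. Pictures are saved under pics/ and viewed, at most 10 in all, crops included, and the job is handed in when it is done.

Besides the shell and the picture viewer there is one more tool, called after ">>>" as a command line: name --argument value ..., lists and objects as JSON in quotes. carry_out: Moves the arm, as the interface text tells. Its arguments: {"type":"object","properties":{"translation":{"type":"array"},"rotation":{"type":"array"},"claw":{"type":"array"},"newtons":{"type":"number"}},"required":["translation","rotation","claw"]}

```bash
mkdir -p pics; ls; python3 - <<'E'
from workcell import bot, viewer, finder
import cv2,numpy as np
a=viewer.grab_frame("scene");b=viewer.grab_frame("side")
cv2.imwrite("pics/scene0.png",a);cv2.imwrite("pics/side0.png",b)
np.set_printoptions(precision=4,suppress=True)
for n in("scene","side","wrist"):print(n,viewer.get_calibration(n))
s=bot.get_state();print(s)
E
```

```text
pics
scene {'fx': 463.89919580828507, 'fy': 463.89919580828507, 'cx': 323.948658234566, 'cy': 235.1635433435709, 'R': array([[ 0.2546,  0.9669, -0.0142],
       [ 0.694 , -0.1929, -0.6936],
       [-0.6734,  0.1668, -0.7202]]), 't': array([-0.1432, -0.3252,  1.6308])}
side {'fx': 541.358091292348, 'fy': 541.358091292348, 'cx': 316.63401106042886, 'cy': 233.6090045907229, 'R': array([[-0.822 , -0.5695, -0.0042],
       [-0.3119,  0.4563, -0.8334],
       [ 0.4766, -0.6837, -0.5527]]), 't': array([0.442 , 0.2191, 1.243 ])}
wrist {'fx': 390.9148126096408, 'fy': 390.9148126096408, 'cx': 317.421828209509, 'cy': 240.74267082270458, 'R': array([[ 0.3754, -0.9269, -0.0015],
       [-0.8884, -0.3602,  0.2847],
       [-0.2645, -0.1055, -0.9586]]), 't': array([-0.4984, -0.0354,  0.3795])}
{'time_s': 0.1, 'joint_pos': array([-1.185 ,  0.2414,  0.0039,  1.3352,  0.    ,  1.5708]), 'joint_vel': array([-0.0001, -0.0029,  0.0006,  0.0031, -0.0002,  0.0005]), 'joint_torque': array([  0.0008, -37.3139,  25.301 ,   0.0108,   0.0001,  -0.    ]), 'eef_pos': array([ 0.1879, -0.4627,  0.2305]), 'tcp_rot': array([-0.0009,  0.9815,  0.1917, -0.0002]), 'contact_force': array([0.5109, 0.1611, 0.74  ]), 'ft_torque': array([ 0.0254, -0.0057,  0.013 ]), 'gripper_force': 0.0, 'opening': 0.08532688119656415}
```

View pics/scene0.png

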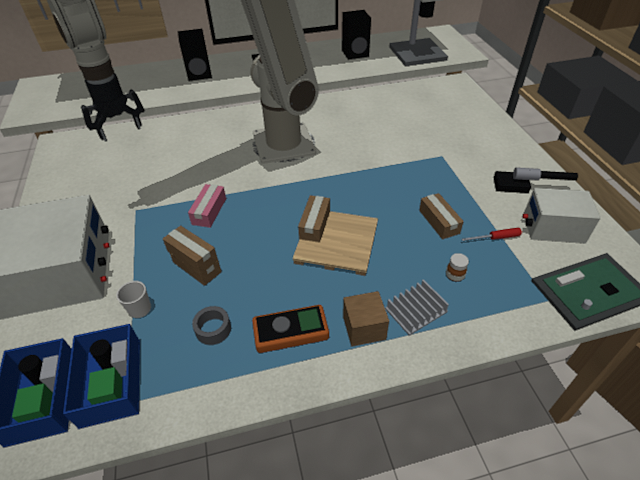

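View pics/side0.png

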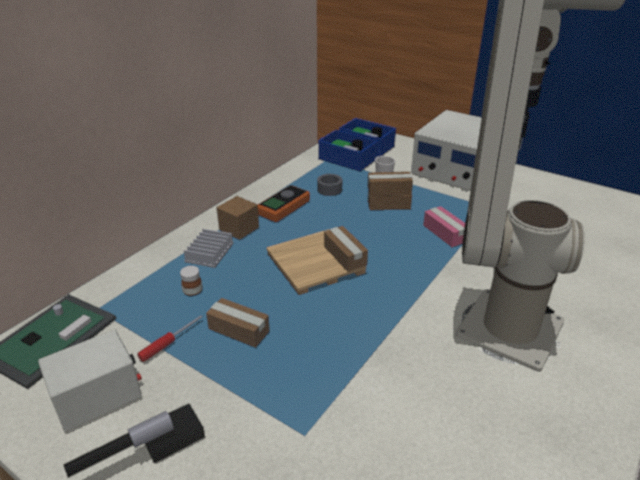

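The scene shows the carton on the pallet at (314,217). The candidates for the other cartons are:
- The brown pile of two with tape at (192,254): this is a and b.
- The single brown carton at (441,215): this is c.
- The pink look-alike at (208,204): excluded because of its colour.
- The cubic box at (366,318): excluded because of its shape.

Next I'll get outlines and fit poses.

```bash
cat > h.py <<'E'
import cv2,numpy as np
from scipy.optimize import minimize
from workcell import bot,viewer,finder
np.set_printoptions(precision=4,suppress=True)
def proj(c,P):
    q=np.asarray(P)@c["R"].T+c["t"]
    return np.c_[c["fx"]*q[:,0]/q[:,2]+c["cx"],c["fy"]*q[:,1]/q[:,2]+c["cy"]]
def box(x,y,yaw,L,W,z0,z1):
    u=np.array([np.cos(yaw),np.sin(yaw),0]);v=np.array([-u[1],u[0],0])
    return np.array([[x,y,z]+a*L/2*u+b*W/2*v for z in(z0-0*0,z1) for a in(-1,1) for b in(-1,1)])
def mask(c,P):
    m=np.zeros((480,640),np.uint8)
    h=cv2.convexHull((proj(c,P)*16).round().astype(np.int32))
    cv2.fillConvexPoly(m,h,1,cv2.LINE_8,4);return m>0
def fit(obs,L,W,z0,z1,x0):
    """obs: list of (calib, region); minimise silhouette mismatch"""
    def f(p):
        return sum(1-(m&r).sum()/max(1,(m|r).sum()) for c,r in obs for m in[mask(c,box(*p,L,W,z0,z1))])
    best=None
    for yaw in np.arange(0,np.pi,np.pi/8):
        s=[[x0[0]+a,x0[1]+b,yaw+d] for a,b,d in((0,0,0),(.03,0,.2),(0,.03,-.2),(-.02,-.02,.2))]
        r=minimize(f,s[0],method="Nelder-Mead",options=dict(initial_simplex=s,xatol=1e-4,fatol=1e-5))
        if best is None or r.fun<best.fun:best=r
    return best.x,best.fun
def back(c,uv,z):
    d=c["R"].T@np.array([(uv[0]-c["cx"])/c["fx"],(uv[1]-c["cy"])/c["fy"],1]);o=-c["R"].T@c["t"]
    return o+d*(z-o[2])/d[2]
E
python3 - <<'E'
from h import *
import pickle
out={}
for cam in("scene","side"):
    viewer.grab_frame(cam);c=viewer.get_calibration(cam)
    for t in("carton_b","pallet"):
        for k,o in enumerate(finder.outline_of(cam,t)):
            p=np.array(o["point"])*[640,480]
            print(cam,t,k,round(o["confidence"],2),p.round(0),o["region"].sum(),back(c,p,.03))
            out[cam,t,k]=(c,o["region"])
pickle.dump(out,open("o.pkl","wb"))
E
```

```text
scene carton_b 0 0.84 [189. 250.] 1427 [ 0.461  -0.3467  0.03  ]
scene carton_b 1 0.81 [206. 272.] 551 [ 0.5492 -0.3095  0.03  ]
scene carton_b 2 0.79 [313. 218.] 1089 [0.4272 0.0029 0.03  ]
scene carton_b 3 0.71 [208. 205.] 1120 [ 0.2917 -0.2824  0.03  ]
scene carton_b 4 0.58 [439. 217.] 1239 [0.5227 0.3482 0.03  ]
scene pallet 0 0.62 [344. 243.] 3330 [0.5469 0.0614 0.03  ]
side carton_b 0 0.96 [390. 200.] 688 [ 0.4842 -0.3234  0.03  ]
side carton_b 1 0.94 [237. 321.] 2037 [0.5105 0.3566 0.03  ]
side carton_b 2 0.9 [345. 248.] 1336 [ 0.4608 -0.0252  0.03  ]
side carton_b 3 0.82 [389. 182.] 1042 [ 0.5453 -0.4274  0.03  ]
side carton_b 4 0.59 [442. 226.] 1084 [ 0.29   -0.2731  0.03  ]
side carton_b 5 0.43 [207. 248.] 1253 [0.7689 0.1872 0.03  ]
side pallet 0 0.69 [307. 263.] 3032 [0.5077 0.0885 0.03  ]
```

```bash
python3 - <<'E'
from h import *
import pickle
o=pickle.load(open("o.pkl","rb"))
g=lambda a,b:[o["scene","carton_b",a],o["side","carton_b",b]]
for n,obs,z0,x in(("c",g(4,1),0,(.515,.35)),("d",g(2,2),.024,(.44,-.01)),("b",g(0,3),.05,(.43,-.36)),("pink",g(3,4),0,(.29,-.28))):
    p,f=fit(obs,.13,.06,z0,z0+.05,x);print(n,p,f)
    for q in obs:print("   single",fit([q],.13,.06,z0,z0+.05,x)[0])
obs=[(o[s,"pallet",0][0],o[s,"pallet",0][1]|o[s,"carton_b",2][1]) for s in("scene","side")]
pd=fit(g(2,2),.13,.06,.024,.074,(.44,-.01))[0]
def f(p):
    t=0
    for c,r in obs:
        m=mask(c,box(*p,.198,.198,.0,.024))|mask(c,box(*pd,.13,.06,.024,.074))
        t+=1-(m&r).sum()/(m|r).sum()
    return t
R=[minimize(f,[.48,.04,a],method="Nelder-Mead",options=dict(initial_simplex=[[.48,.04,a],[.51,.04,a],[.48,.07,a],[.48,.04,a+.2]])) for a in np.arange(0,1.57,.2)]
R.sort(key=lambda r:r.fun)
for r in R[:2]:print("pallet",r.x,r.fun)
E
```

```text
c [0.5122 0.3548 0.1055] 0.12581786554389296
   single [0.5115 0.356  3.2269]
   single [0.5127 0.3517 0.1124]
d [ 0.4485 -0.0002 -0.4969] 0.15212853136281113
   single [0.4489 0.0021 2.692 ]
   single [ 0.4495 -0.0038  2.6326]
b [ 0.5    -0.34    3.7396] 0.17269201731092032
   single [ 0.5016 -0.3376  0.6038]
   single [ 0.5039 -0.3472  0.5943]
pink [ 0.2875 -0.2859  2.6475] 0.23175658168513125
   single [ 0.2862 -0.284   2.6993]
   single [ 0.2905 -0.2897 -0.5628]
pallet [ 0.5122  0.0438 -0.48  ] 0.1467940882919122
pallet [0.512 0.043 1.085] 0.14757830530271598
```

```bash
cat >> h.py <<'E'
from scipy.spatial.transform import Rotation as Ro
def tool():
    s=bot.get_state();q=s["tcp_rot"];return s,Ro.from_quat([q[1],q[2],q[3],q[0]])
def go(x,y,z,psi):
    s,r=tool();w=Ro.from_matrix(np.array([[np.cos(psi),np.sin(psi),0],[np.sin(psi),-np.cos(psi),0],[0,0,-1]]))
    d=np.array([x,y,z])-s["eef_pos"]
    print("t",s["time_s"],"pos",s["eef_pos"],"j",s["joint_pos"],"open",s["opening"],"F",s["gripper_force"],s["contact_force"])
    print(" rot vec norm",(r.inv()*w).as_rotvec()/(np.pi/4)," shift norm after rot",w.inv().apply(d)/.2," before rot",r.inv().apply(d)/.2)
E
python3 -c "
from h import *
go(.48,-.15,.33,.6)"
```

```text
t 0.4 pos [ 0.1881 -0.4632  0.2312] j [-1.185   0.2407  0.0048  1.3352  0.      1.5708] open 0.08554415869050758 F 0.0 [-0.1035  0.3302  0.497 ]
 rot vec norm [-0.0004 -0.0001 -0.2728]  shift norm after rot [ 2.0886 -0.4682 -0.4942]  before rot [ 1.9414 -0.9018 -0.4938]
```

>>> carry_out --translation '[[0,0,-0.1],[0,0,-0.1],[0.21,-0.047,-0.03],[0.21,-0.047,-0.03],[0.21,-0.047,-0.03],[0.21,-0.047,-0.03],[0.21,-0.047,-0.03],[0.21,-0.047,-0.03],[0.21,-0.047,-0.03],[0.21,-0.047,-0.03],[0.21,-0.047,-0.03],[0.21,-0.047,-0.03],[0,0,0],[0,0,0]]' --rotation '[[0,0,-0.136],[0,0,-0.136],[0,0,0],[0,0,0],[0,0,0],[0,0,0],[0,0,0],[0,0,0],[0,0,0],[0,0,0],[0,0,0],[0,0,0],[0,0,0],[0,0,0]]' --claw '[1,1,1,1,1,1,1,1,1,1,1,1,1,1]' --newtons 60

```text
time_s: 1.8
eef_pos: [0.4823, -0.1479, 0.331]
tcp_rot: [-0.0, 0.955, 0.296, -0.0]
contact_force: [-0.4, -0.4, 0.2]
opening: 0.0857
gripper_force: 0.0
```

```bash
python3 - <<'E'
from h import *
im=viewer.grab_frame("wrist");c=viewer.get_calibration("wrist")
cv2.imwrite("pics/w1.png",im)
go(.5,-.34,.2,.6)
import pickle
out={}
for t in("carton_b","pallet"):
    for k,o in enumerate(finder.outline_of("wrist",t)):
        p=np.array(o["point"])*[640,480]
        print(t,k,round(o["confidence"],2),p.round(0),o["region"].sum(),back(c,p,.07))
        out[t,k]=(c,o["region"])
pickle.dump(out,open("w1.pkl","wb"))
E
```

```text
t 1.85 pos [ 0.4816 -0.1487  0.331 ] j [-0.2991  0.2315  0.2496  1.5897 -0.0004  2.2424] open 0.0857701805828062 F 0.0 [-0.1977  0.5543 -0.1739]
 rot vec norm [-0.0005  0.0011  0.0001]  shift norm after rot [-0.4644  0.8415  0.6551]  before rot [-0.4638  0.8417  0.6552]
carton_b 0 0.95 [314. 372.] 6070 [ 0.3045 -0.2635  0.07  ]
carton_b 1 0.93 [473. 267.] 7146 [ 0.5148 -0.3328  0.07  ]
carton_b 2 0.78 [430. 252.] 1754 [ 0.5009 -0.2825  0.07  ]
carton_b 3 0.61 [178. 139.] 8929 [0.4525 0.0003 0.07  ]
pallet 0 0.87 [172.  54.] 23253 [0.5175 0.0428 0.07  ]
```

View pics/w1.png

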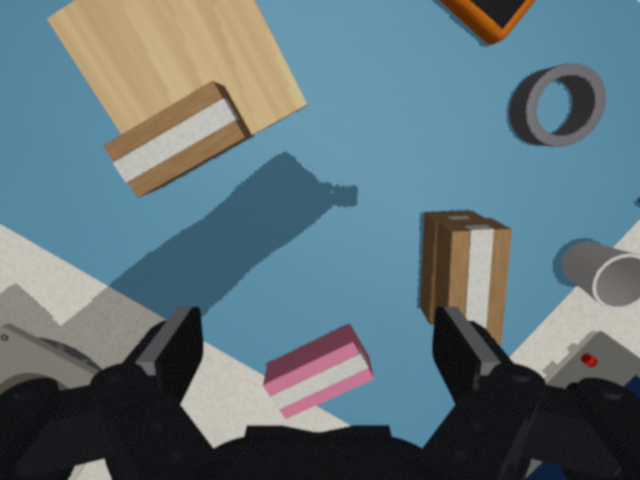

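```bash
cat >> h.py <<'E'
def gfit(obs,boxes,p0,step=(.02,.02,.15)):
    """obs (calib, region, valid); boxes(p)->list of corner sets; union silhouette"""
    def f(p):
        t=0
        for c,r,v in obs:
            m=np.any([mask(c,b) for b in boxes(p)],0)
            t+=1-(m&r&v).sum()/max(1,((m|r)&v).sum())
        return t
    p0=np.array(p0,float);n=len(p0);best=None
    for sg in(1,-1):
        S=np.vstack([p0]+[p0+sg*np.eye(n)[i]*step[i%3] for i in range(n)])
        r=minimize(f,p0,method="Nelder-Mead",options=dict(initial_simplex=S,xatol=1e-4,fatol=1e-5,maxiter=600))
        r=minimize(f,r.x,method="Nelder-Mead",options=dict(initial_simplex=r.x+(S-p0)*.3,xatol=1e-4,fatol=1e-5))
        if best is None or r.fun<best.fun:best=r
    return best.x,best.fun
def palbox(p):
    """pallet with carton d exactly in slot0"""
    x,y,a=p;u=np.array([np.cos(a),np.sin(a)]);v=np.array([-u[1],u[0]])
    d=np.array([x,y])-.034*u-.069*v
    return [box(x,y,a,.198,.198,0,.024),box(*d,a,.13,.06,.024,.074)]
def slots(p):
    x,y,a=p;u=np.array([np.cos(a),np.sin(a)]);v=np.array([-u[1],u[0]]);o=np.array([x,y])
    return [(o+i*u+j*v) for i,j in((-.034,-.069),(.069,-.034),(.034,.069),(-.069,.034))]
E
python3 - <<'E'
from h import *
import pickle
w=pickle.load(open("w1.pkl","rb"));o=pickle.load(open("o.pkl","rb"))
T=np.ones((480,640),bool);V=T.copy();V[300:]=0
W=(w["pallet",0][0],w["pallet",0][1]|w["carton_b",3][1],T)
E=[(o[s,"pallet",0][0],o[s,"pallet",0][1]|o[s,"carton_b",2][1],T) for s in("scene","side")]
for obs in([W],E,[W]+E):
    p,f=gfit(obs,palbox,[.512,.044,-.485]);print("pallet",p,f)
d=lambda p:[box(*p,.13,.06,.024,.074)]
print("d",gfit([(w["carton_b",3]+(T,))],d,[.4485,0,-.49]))
bw=w["carton_b",1]+(V,);bb=lambda p:[box(*p,.13,.06,.05,.1)]
ew=[o["scene","carton_b",0]+(T,),o["side","carton_b",3]+(T,)]
for obs in([bw],ew,[bw]+ew):print("b",gfit(obs,bb,[.5,-.34,.6]))
ab=lambda p:[box(*p[:3],.13,.06,.05,.1),box(*p[3:],.13,.06,.0,.05)]
un=[(w["carton_b",1][0],w["carton_b",1][1]|w["carton_b",2][1],V)]+[(o[s,"carton_b",0][0],o[s,"carton_b",i][1]|o[s,"carton_b",j][1],T) for s,i,j in(("scene",0,1),("side",0,3))]
print("ab",gfit(un,ab,[.5,-.34,.6]*2))
E
```

```text
pallet [ 0.5126  0.0483 -0.4855] 0.010768281394631263
pallet [ 0.5125  0.0444 -0.4927] 0.14919865586165815
pallet [ 0.5123  0.0463 -0.4884] 0.1771493181038407
d (array([ 0.4478,  0.0027, -0.4875]), np.float64(0.022562979189485244))
b (array([ 0.499 , -0.3373,  0.6773]), np.float64(0.029298509961493413))
b (array([ 0.5 , -0.34,  0.6 ]), np.float64(0.17354838933766192))
b (array([ 0.4996, -0.3386,  0.6564]), np.float64(0.23321832826024114))
ab (array([ 0.4987, -0.3375,  0.6214,  0.4956, -0.3372,  0.6172]), np.float64(0.1742144291676334))
```

```bash
python3 -c "
from h import *
go(.515,-.326,.15,.64)"
```

```text
t 1.95 pos [ 0.4811 -0.1495  0.3312] j [-0.3011  0.2308  0.2491  1.5897 -0.0003  2.2426] open 0.08526897505904249 F 0.0 [0.0384 0.2723 0.4389]
 rot vec norm [-0.0004  0.0007 -0.0536]  shift norm after rot [-0.3911  0.8092  0.9059]  before rot [-0.3562  0.8252  0.9058]
```

>>> carry_out --translation '[[0,0,0],[-0.065,0.135,0.14],[-0.065,0.135,0.14],[-0.065,0.135,0.14],[-0.065,0.135,0.14],[-0.065,0.135,0.14],[-0.065,0.135,0.14],[0,0,0],[0,0,0]]' --rotation '[[0,0,-0.053],[0,0,0],[0,0,0],[0,0,0],[0,0,0],[0,0,0],[0,0,0],[0,0,0],[0,0,0]]' --claw '[1,1,1,1,1,1,1,1,1]'

```text
time_s: 2.85
eef_pos: [0.5144, -0.3262, 0.1623]
tcp_rot: [-0.001, 0.95, 0.313, -0.001]
contact_force: [-0.1, 0.9, 0.7]
opening: 0.085
gripper_force: 0.0
```

```bash
python3 - <<'E'
from h import *
im=viewer.grab_frame("wrist");c=viewer.get_calibration("wrist")
for p in (box(.499,-.338,.64,.13,.06,.1,.1)[:4],):
    cv2.polylines(im,[proj(c,p)[[0,1,3,2]].round().astype(np.int32)],True,(0,255,0),1)
cv2.imwrite("pics/w2.png",im)
go(.515,-.326,.06,.64)
E
```

```text
t 2.9 pos [ 0.5154 -0.3258  0.1638] j [-0.5639  0.4923  0.1958  1.2745  0.0004  1.9387] open 0.08541597529673417 F 0.0 [0.7467 0.1996 0.6107]
 rot vec norm [-0.0004 -0.0003 -0.0012]  shift norm after rot [-0.0023 -0.0004  0.519 ]  before rot [-0.0024 -0.0002  0.519 ]
```

View pics/w2.png

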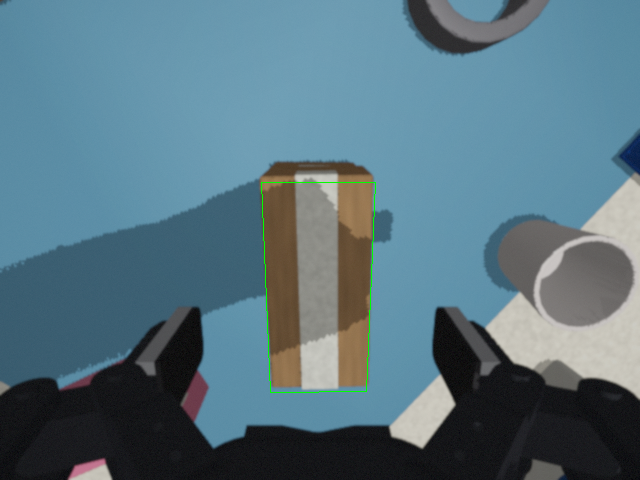

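>>> carry_out --translation '[[0,0,0.15],[0,0,0.15],[0,0,0.12],[0,0,0.1],[0,0,0],[0,0,0],[0,0,0],[0,0,0],[0,0,0],[0,0,0],[0,0,0]]' --rotation '[[0,0,0],[0,0,0],[0,0,0],[0,0,0],[0,0,0],[0,0,0],[0,0,0],[0,0,0],[0,0,0],[0,0,0],[0,0,0]]' --claw '[1,1,1,1,1,0.3,0.3,0.3,0.3,0.3,0.3]' --newtons 60

```text
time_s: 4.0
eef_pos: [0.518, -0.3259, 0.0622]
tcp_rot: [0.002, 0.949, 0.315, 0.002]
contact_force: [0.3, 0.6, 6.9]
opening: 0.0596
gripper_force: 65.7
```

```bash
python3 - <<'E'
from h import *
P=[.5126,.0475,-.4865];S=slots(P);a=P[2];u=np.array([np.cos(a),np.sin(a)]);v=np.array([-u[1],u[0]])
t=[S[1]+.02*v,S[2]-.02*u,S[3]-.02*v]
print(t)
go(*t[0],.2,a+np.pi/2)
E
```

```text
[array([0.567 , 0.0029]), array([0.5572, 0.1019]), array([0.4582, 0.0921])]
t 4.0 pos [ 0.518  -0.3259  0.0622] j [-0.5619  0.5716  0.0488  1.0431  0.0005  1.9384] open 0.0595665982799512 F 65.67447423934937 [0.3341 0.5578 6.8873]
 rot vec norm [ 0.006  -0.0016 -0.564 ]  shift norm after rot [ 1.5678 -0.5515 -0.6892]  before rot [ 1.1817 -1.1673 -0.6916]
```

>>> carry_out --translation '[[0,0,-0.06],[0,0,-0.12],[0,0,-0.17],[0,0,-0.17],[0,0,-0.17],[0,0,0],[0,0,0],[0,0,0],[0,0,0],[0.13,-0.045,0],[0.17,-0.06,0],[0.17,-0.06,0],[0.17,-0.06,0],[0.17,-0.06,0],[0.17,-0.06,0],[0.17,-0.06,0],[0.17,-0.06,0],[0.17,-0.06,0],[0.08,-0.03,0],[0,0,0]]' --rotation '[[0,0,0],[0,0,0],[0,0,0],[0,0,0],[0,0,0],[0,0,-0.141],[0,0,-0.141],[0,0,-0.141],[0,0,-0.141],[0,0,0],[0,0,0],[0,0,0],[0,0,0],[0,0,0],[0,0,0],[0,0,0],[0,0,0],[0,0,0],[0,0,0],[0,0,0]]' --claw '[0.3,0.3,0.3,0.3,0.3,0.3,0.3,0.3,0.3,0.3,0.3,0.3,0.3,0.3,0.3,0.3,0.3,0.3,0.3,0.3]'

```text
time_s: 6.0
eef_pos: [0.5651, 0.0069, 0.1979]
tcp_rot: [-0.0, 0.856, 0.518, 0.0]
contact_force: [-0.1, -0.1, -1.6]
opening: 0.059
gripper_force: 65.2
```

```bash
cat >> h.py <<'E'
def held(off0=-.02):
    """fit held carton (x,y,yaw, underside z) from wrist"""
    viewer.grab_frame("wrist");c=viewer.get_calibration("wrist");s,r=tool()
    e=s["eef_pos"];X=r.as_matrix()[:,0];yaw=np.arctan2(X[1],X[0])
    R=finder.outline_of("wrist","carton_b")
    V=np.ones((480,640),bool);V[:,:]=1;V[330:]=0
    o=max(R[:4],key=lambda o:o["region"].sum())
    print("area",o["region"].sum(),o["confidence"])
    zb=e[2]-.010
    p,f=gfit([(c,o["region"],V)],lambda p:[box(p[0],p[1],p[2],.13,.06,zb,zb+.05)],[e[0]+off0*X[0],e[1]+off0*X[1],yaw],(.01,.01,.05))
    d=p[:2]-e[:2];n=np.array([-X[1],X[0]])
    print("held",p,f,"along",d@X[:2],"lateral",d@n,"dyaw",p[2]-yaw)
    return p
E
python3 - <<'E'
from h import *
go(.567,.0029,.2,-.4865+np.pi/2)
im=viewer.grab_frame("wrist");cv2.imwrite("pics/w3.png",im)
held()
E
```

```text
t 6.0 pos [0.5651 0.0069 0.1979] j [0.0119 0.3849 0.1192 1.3047 0.0006 2.0654] open 0.058956242950092996 F 65.24262428283691 [-0.1323 -0.1424 -1.5546]
 rot vec norm [-0.     -0.0008  0.0048]  shift norm after rot [-0.013   0.0178 -0.0104]  before rot [-0.0131  0.0178 -0.0105]
area 44406 0.88
held [ 0.5557 -0.013   1.0864] 0.03691225472047388 along -0.019588099951353834 lateral 2.035614799410744e-05 dyaw 0.0014793403650308345
```

View pics/w3.png

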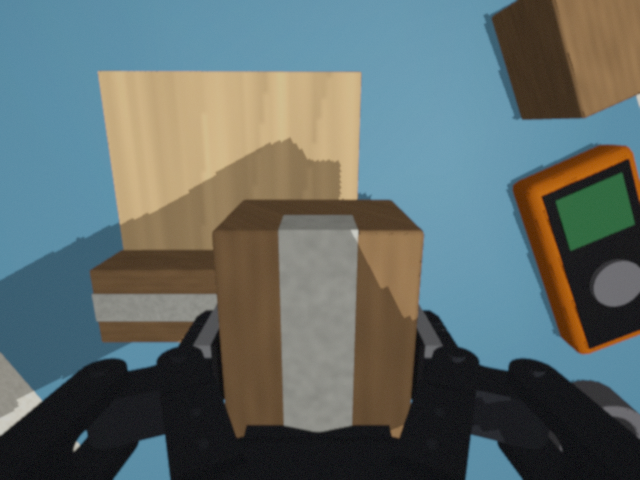

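>>> carry_out --translation '[[-0.013,0.018,0.1],[0,0,0.17],[0,0,0.17],[0,0,0.15],[0,0,0.1],[0,0,0.06],[0,0,0],[0,0,0]]' --rotation '[[0,0,0.004],[0,0,0],[0,0,0],[0,0,0],[0,0,0],[0,0,0],[0,0,0],[0,0,0]]' --claw '[0.3,0.3,0.3,0.3,0.3,0.3,0.3,0.3]'

```text
time_s: 6.95
eef_pos: [0.5677, -0.0004, 0.0482]
tcp_rot: [0.0, 0.858, 0.514, 0.001]
contact_force: [0.1, 0.0, -1.2]
opening: 0.0591
gripper_force: 65.2
```

```bash
python3 - <<'E'
from h import *
go(.567,.0029,.036,-.4865+np.pi/2)
E
```

```text
t 6.95 pos [ 0.5677 -0.0004  0.0482] j [-0.0006  0.5122 -0.0976  0.9597 -0.0001  2.0612] open 0.05914937289142974 F 65.22390961647034 [ 0.0937  0.0203 -1.1957]
 rot vec norm [ 0.0014 -0.0006 -0.0057]  shift norm after rot [ 0.0128 -0.0107  0.0609]  before rot [ 0.0127 -0.0108  0.0609]
```

>>> carry_out --translation '[[0.013,-0.011,0.02],[0,0,0.02],[0,0,0.01],[0,0,0],[0,0,0]]' --rotation '[[0,0,-0.006],[0,0,0],[0,0,0],[0,0,0],[0,0,0]]' --claw '[0.3,0.3,0.3,0.3,0.3]'

```text
time_s: 7.45
eef_pos: [0.5663, 0.0037, 0.0374]
tcp_rot: [0.0, 0.856, 0.517, 0.0]
contact_force: [-0.1, 0.4, -2.2]
opening: 0.0591
gripper_force: 65.2
```

```bash
python3 - <<'E'
from h import *
go(.567,.0029,.036,-.4865+np.pi/2)
E
```

```text
t 7.45 pos [0.5663 0.0037 0.0374] j [ 0.0065  0.5231 -0.1118  0.9357 -0.      2.0624] open 0.0591114361253321 F 65.22767186164856 [-0.0659  0.4048 -2.2442]
 rot vec norm [ 0.0001 -0.      0.0019]  shift norm after rot [-0.002   0.0048  0.007 ]  before rot [-0.002   0.0048  0.007 ]
```

Step down 1 mm per row and watch for contact.

>>> carry_out --translation '[[0,0,0.006],[0,0,0.006],[0,0,0]]' --rotation '[[0,0,0],[0,0,0],[0,0,0]]' --claw '[0.3,0.3,0.3]'

```text
time_s: 7.75
eef_pos: [0.5666, 0.0036, 0.0362]
tcp_rot: [0.0, 0.856, 0.517, 0.001]
contact_force: [-3.3, 0.1, 5.7]
opening: 0.0592
gripper_force: 65.8
```

>>> carry_out --translation '[[0,0,0],[0,0,0],[0,0,0],[0,0,0],[0,0,-0.08],[0,0,-0.2],[0,0,-0.25],[0,0,-0.25],[0,0,-0.1],[0,0,0]]' --rotation '[[0,0,0],[0,0,0],[0,0,0],[0,0,0],[0,0,0],[0,0,0],[0,0,0],[0,0,0],[0,0,0],[0,0,0]]' --claw '[0.75,1,1,1,1,1,1,1,1,1]'

```text
time_s: 8.75
eef_pos: [0.5689, 0.0036, 0.2156]
tcp_rot: [0.002, 0.856, 0.517, 0.004]
contact_force: [0.8, 0.3, -0.5]
opening: 0.0853
gripper_force: 0.0
```

```bash
python3 - <<'E'
from h import *
go(.511,-.327,.17,.625)
E
```

```text
t 8.75 pos [0.5689 0.0036 0.2156] j [0.0064 0.3773 0.1543 1.3386 0.     2.0624] open 0.08532478890388209 F 0.0 [ 0.7959  0.2979 -0.4774]
 rot vec norm [ 0.0088 -0.0078  0.5864]  shift norm after rot [-1.2022  1.1712  0.2282]  before rot [-1.5985  0.513   0.2254]
```

>>> carry_out --translation '[[0,0,0],[0,0,0],[0,0,0],[0,0,0],[-0.15,0.146,0],[-0.15,0.146,0],[-0.15,0.146,0],[-0.15,0.146,0],[-0.15,0.146,0.05],[-0.15,0.146,0.05],[-0.15,0.146,0.05],[-0.15,0.146,0.05],[0,0,0],[0,0,0]]' --rotation '[[0,0,0.147],[0,0,0.147],[0,0,0.147],[0,0,0.147],[0,0,0],[0,0,0],[0,0,0],[0,0,0],[0,0,0],[0,0,0],[0,0,0],[0,0,0],[0,0,0],[0,0,0]]' --claw '[1,1,1,1,1,1,1,1,1,1,1,1,1,1]'

```text
time_s: 10.15
eef_pos: [0.5065, -0.3265, 0.1687]
tcp_rot: [-0.002, 0.952, 0.306, -0.001]
contact_force: [-0.7, -0.3, -0.1]
opening: 0.0855
gripper_force: 0.0
```

```bash
cat >> h.py <<'E'
def onfloor(x0,z0=0.):
    viewer.grab_frame("wrist");c=viewer.get_calibration("wrist")
    V=np.ones((480,640),bool);V[300:,:215]=0;V[300:,420:]=0;V[420:]=0
    b=min(finder.outline_of("wrist","carton_b"),key=lambda o:np.linalg.norm(back(c,np.array(o["point"])*[640,480],z0+.03)[:2]-x0[:2]))
    p,f=gfit([(c,b["region"],V)],lambda p:[box(*p,.13,.06,z0,z0+.05)],x0,(.015,.015,.1))
    print("fit",p,f,b["confidence"]);return p
E
python3 - <<'E'
from h import *
p=onfloor([.4956,-.3372,.617])
u=np.array([np.cos(p[2]),np.sin(p[2])])
go(*(p[:2]-.02*u),.010,p[2])
E
```

```text
fit [ 0.4956 -0.3372  0.617 ] 1.0 0.87
t 10.25 pos [ 0.5078 -0.3252  0.1701] j [-0.5698  0.4764  0.187   1.2831  0.0004  1.9473] open 0.0852068689791134 F 0.0 [-0.0093 -0.2493  0.803 ]
 rot vec norm [-0.0021  0.0003  0.0095]  shift norm after rot [-0.1843  0.0138  0.8007]  before rot [-0.1842  0.0138  0.8007]
```

```bash
python3 - <<'E'
from h import *
im=viewer.grab_frame("wrist");c=viewer.get_calibration("wrist")
for o in finder.outline_of("wrist","carton_b"):
    p=np.array(o["point"])*[640,480];print(o["confidence"],p,o["region"].sum(),back(c,p,.03))
cv2.imwrite("pics/w4.png",im)
E
```

```text
0.91 [318.976 240.384] 15193 [ 0.5003 -0.3314  0.03  ]
0.74 [193.6   385.584] 1704 [ 0.3337 -0.3204  0.03  ]
```

View pics/w4.png

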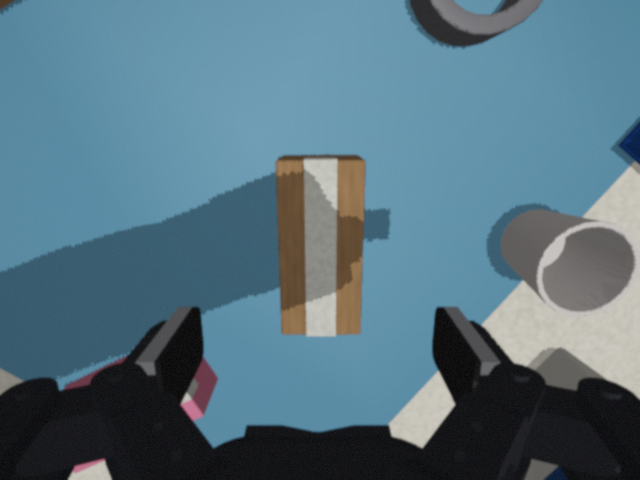

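```bash
python3 - <<'E'
from h import *
p=onfloor([.4956,-.3372,.617])
u=np.array([np.cos(p[2]),np.sin(p[2])])
go(*(p[:2]-.02*u),.011,p[2])
E
```

```text
fit [ 0.4977 -0.3348  0.6272] 0.017031159280046504 0.84
t 10.45 pos [ 0.5086 -0.325   0.1713] j [-0.5687  0.4751  0.188   1.2831  0.0001  1.9471] open 0.0852789909008251 F 0.0 [-0.2394  0.659   0.8984]
 rot vec norm [ 0.0007 -0.0004 -0.0018]  shift norm after rot [-0.1727  0.008   0.8016]  before rot [-0.1729  0.0078  0.8015]
```

>>> carry_out --translation '[[-0.09,0.004,0],[-0.083,0.004,0.1],[0,0,0.2],[0,0,0.2],[0,0,0.15],[0,0,0.1],[0,0,0.04],[0,0,0],[0,0,0],[0,0,0],[0,0,0],[0,0,0],[0,0,0]]' --rotation '[[0,0,0],[0,0,0],[0,0,0],[0,0,0],[0,0,0],[0,0,0],[0,0,0],[0,0,0],[0,0,0],[0,0,0],[0,0,0],[0,0,0],[0,0,0]]' --claw '[1,1,1,1,1,1,1,1,0.3,0.3,0.3,0.3,0.3]'

```text
time_s: 11.75
eef_pos: [0.482, -0.3486, 0.015]
tcp_rot: [0.002, 0.952, 0.307, 0.001]
contact_force: [-0.5, -0.2, 6.1]
opening: 0.0592
gripper_force: 66.8
```

```bash
python3 - <<'E'
from h import *
go(.4582,.0921,.15,-.4865+np.pi/2)
E
```

```text
t 11.75 pos [ 0.482  -0.3486  0.015 ] j [-0.6261  0.5943 -0.0527  0.9201 -0.0001  1.8916] open 0.05920978105679587 F 66.81928038597107 [-0.4596 -0.2184  6.0805]
 rot vec norm [ 0.0048 -0.0003 -0.5862]  shift norm after rot [ 1.8923 -1.1354 -0.675 ]  before rot [ 1.1915 -1.8555 -0.6804]
```

>>> carry_out --translation '[[0,0,-0.06],[0,0,-0.14],[0,0,-0.2],[0,0,-0.2],[0,0,-0.15],[0,0,0],[0,0,0],[0,0,0],[0,0,0],[0.12,-0.073,0],[0.195,-0.117,0],[0.195,-0.117,0],[0.195,-0.117,0],[0.195,-0.117,0],[0.195,-0.117,0],[0.195,-0.117,0],[0.195,-0.117,0],[0.195,-0.117,0],[0.195,-0.117,0],[0,0,0]]' --rotation '[[0,0,0],[0,0,0],[0,0,0],[0,0,0],[0,0,0],[0,0,-0.147],[0,0,-0.147],[0,0,-0.147],[0,0,-0.147],[0,0,0],[0,0,0],[0,0,0],[0,0,0],[0,0,0],[0,0,0],[0,0,0],[0,0,0],[0,0,0],[0,0,0],[0,0,0]]' --claw '[0.3,0.3,0.3,0.3,0.3,0.3,0.3,0.3,0.3,0.3,0.3,0.3,0.3,0.3,0.3,0.3,0.3,0.3,0.3,0.3]'

```text
time_s: 13.75
eef_pos: [0.4555, 0.0941, 0.1633]
tcp_rot: [-0.001, 0.854, 0.52, 0.001]
contact_force: [0.4, -0.9, -3.8]
opening: 0.059
gripper_force: 66.1
```

```bash
python3 - <<'E'
from h import *
held(.02)
go(.4582,.0921,.039,-.4865+np.pi/2)
E
```

```text
area 72430 0.81
held [0.4644 0.1103 1.0935] 0.06830680669533484 along 0.02061034622441659 lateral 0.0008776770618955515 dyaw 0.0018698556012834988
t 13.85 pos [0.4558 0.0901 0.163 ] j [ 0.1955  0.2151 -0.2116  1.1448 -0.0006  2.2481] open 0.05960991657634345 F 66.11060857772827 [-0.4427 -0.4452 -3.7418]
 rot vec norm [-0.0002  0.0011  0.0059]  shift norm after rot [0.0146 0.0058 0.6202]  before rot [0.0151 0.006  0.6201]
```

>>> carry_out --translation '[[0.012,0.004,0.1],[0,0,0.15],[0,0,0.15],[0,0,0.1],[0,0,0.06],[0,0,0.02],[0,0,0],[0,0,0]]' --rotation '[[0,0,0.004],[0,0,0],[0,0,0],[0,0,0],[0,0,0],[0,0,0],[0,0,0],[0,0,0]]' --claw '[0.3,0.3,0.3,0.3,0.3,0.3,0.3,0.3]'

```text
time_s: 14.65
eef_pos: [0.4591, 0.0902, 0.0477]
tcp_rot: [0.0, 0.857, 0.515, 0.001]
contact_force: [0.3, 0.3, -3.3]
opening: 0.0591
gripper_force: 66.1
```

```bash
python3 - <<'E'
from h import *
go(.4582,.0921,.039,-.4865+np.pi/2)
E
```

```text
t 14.65 pos [0.4591 0.0902 0.0477] j [ 0.1942  0.3469 -0.3729  0.8497 -0.0001  2.2546] open 0.059102093790407664 F 66.13234162330627 [ 0.3328  0.2954 -3.3282]
 rot vec norm [ 0.0014 -0.0009 -0.004 ]  shift norm after rot [ 0.0062 -0.0081  0.0435]  before rot [ 0.0061 -0.0082  0.0435]
```

>>> carry_out --translation '[[0.005,-0.007,0.015],[0,0,0.012],[0,0,0.008],[0,0,0],[0,0,0]]' --rotation '[[0,0,-0.003],[0,0,0],[0,0,0],[0,0,0],[0,0,0]]' --claw '[0.3,0.3,0.3,0.3,0.3]'

```text
time_s: 15.15
eef_pos: [0.4575, 0.0924, 0.0399]
tcp_rot: [0.0, 0.856, 0.516, -0.0]
contact_force: [0.0, 0.2, -2.6]
opening: 0.0593
gripper_force: 66.1
```

>>> carry_out --translation '[[0,0,0.006],[0,0,0.005],[0,0,0]]' --rotation '[[0,0,0],[0,0,0],[0,0,0]]' --claw '[0.3,0.3,0.3]'

```text
time_s: 15.45
eef_pos: [0.4578, 0.0925, 0.039]
tcp_rot: [0.0, 0.856, 0.516, 0.001]
contact_force: [-4.1, -0.9, 6.6]
opening: 0.0589
gripper_force: 67.2
```

>>> carry_out --translation '[[0,0,0],[0,0,0],[0,0,0],[0,0,-0.08],[0,0,-0.2],[0,0,-0.25],[0,0,-0.2],[0,0,0],[0,0,0],[0,0,0],[0,0,0],[0,0,0],[0,0,0],[0,0,0],[0,0,0],[0,0,0],[0,0,0],[0,0,0],[0,0,0],[0,0,0]]' --rotation '[[0,0,0],[0,0,0],[0,0,0],[0,0,0],[0,0,0],[0,0,-0.18],[0,0,-0.18],[0,0,-0.18],[0,0,-0.18],[0,0,-0.18],[0,0,-0.18],[0,0,-0.18],[0,0,-0.18],[0,0,-0.18],[0,0,-0.18],[0,0,-0.18],[0,0,-0.18],[0,0,-0.18],[0,0,-0.18],[0,0,-0.18]]' --claw '[0.75,1,1,1,1,1,1,1,1,1,1,1,1,1,1,1,1,1,1,1]'

```text
time_s: 17.45
eef_pos: [0.4576, 0.0924, 0.1836]
tcp_rot: [-0.0, -0.035, 0.999, 0.0]
contact_force: [1.2, 0.6, 0.0]
opening: 0.0853
gripper_force: 0.0
```

```bash
python3 - <<'E'
from h import *
go(.492,.353,.17,.108+np.pi)
E
```

```text
t 17.45 pos [0.4576 0.0924 0.1836] j [ 0.1992  0.2031 -0.1704  1.1973  0.      0.1296] open 0.08530611229256385 F 0.0 [1.1744 0.6482 0.0221]
 rot vec norm [ 0.     -0.0001 -0.0489]  shift norm after rot [-0.3116  1.277   0.0679]  before rot [-0.2623  1.288   0.0679]
```

>>> carry_out --translation '[[0,0,0],[-0.052,0.213,0.01],[-0.052,0.213,0.01],[-0.052,0.213,0.01],[-0.052,0.213,0.01],[-0.052,0.213,0.01],[-0.052,0.213,0.01],[0,0,0],[0,0,0]]' --rotation '[[0,0,-0.049],[0,0,0],[0,0,0],[0,0,0],[0,0,0],[0,0,0],[0,0,0],[0,0,0],[0,0,0]]' --claw '[1,1,1,1,1,1,1,1,1]'

```text
time_s: 18.35
eef_pos: [0.493, 0.3537, 0.1706]
tcp_rot: [-0.001, -0.052, 0.999, -0.001]
contact_force: [-0.5, -0.3, -0.2]
opening: 0.0854
gripper_force: 0.0
```

```bash
python3 - <<'E'
from h import *
im=viewer.grab_frame("wrist");cv2.imwrite("pics/w5.png",im)
p=onfloor([.5122,.3548,.108])
if np.hypot(p[0]-.512,p[1]-.355)<.001 : p=onfloor([.5122,.3548,.108])
u=np.array([np.cos(p[2]),np.sin(p[2])])
go(*(p[:2]-.02*u),.011,p[2]+np.pi)
E
```

```text
fit [0.5109 0.3572 0.123 ] 0.01933023015257307 0.95
t 18.5 pos [0.4935 0.3517 0.1718] j [ 0.6194  0.4807  0.1982  1.2889 -0.0002  0.5184] open 0.08574032766091379 F 0.0 [-0.7056 -0.1552 -0.9261]
 rot vec norm [-0.0007 -0.0006 -0.0281]  shift norm after rot [0.0103 0.0166 0.8038]  before rot [0.0103 0.0168 0.8038]
```

View pics/w5.png

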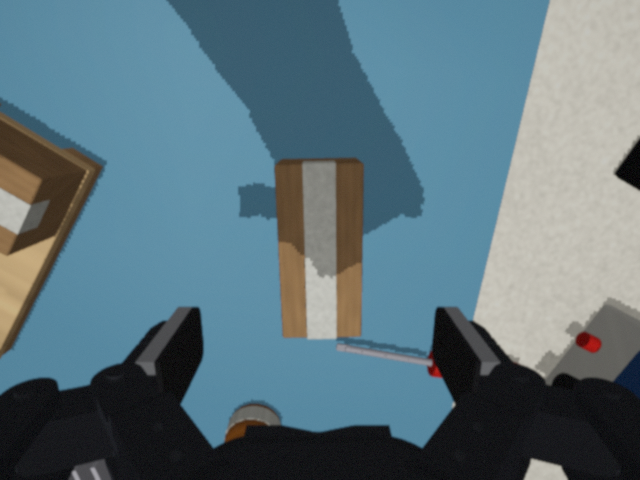

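Carton c (320,250) is the brown one with tape. The screwdriver's shaft (340–440, 345–365) lies beyond its far end, and I grip at the near end, so the fingers stay clear of it.

>>> carry_out --translation '[[0.01,0.0165,0.1],[0,0,0.2],[0,0,0.2],[0,0,0.15],[0,0,0.1],[0,0,0.04],[0,0,0],[0,0,0],[0,0,0],[0,0,0],[0,0,0],[0,0,0]]' --rotation '[[0,0,-0.028],[0,0,0],[0,0,0],[0,0,0],[0,0,0],[0,0,0],[0,0,0],[0,0,0],[0,0,0],[0,0,0],[0,0,0],[0,0,0]]' --claw '[1,1,1,1,1,1,1,0.3,0.3,0.3,0.3,0.3]'

```text
time_s: 19.7
eef_pos: [0.4926, 0.3567, 0.016]
tcp_rot: [0.002, -0.062, 0.998, 0.001]
contact_force: [-0.8, -1.6, 6.0]
opening: 0.059
gripper_force: 67.5
```

```bash
python3 - <<'E'
from h import *
go(.5572,.1019,.175,-.4865+np.pi)
E
```

```text
t 19.7 pos [0.4926 0.3567 0.016 ] j [ 0.6271  0.6152 -0.0104  0.9413 -0.0006  0.5032] open 0.05901528328021539 F 67.47639298439026 [-0.7754 -1.6026  6.0148]
 rot vec norm [0.0031 0.0041 0.7772]  shift norm after rot [-0.8811 -0.9754 -0.7952]  before rot [-0.1659 -1.3033 -0.7963]
```

>>> carry_out --translation '[[0,0,-0.06],[0,0,-0.14],[0,0,-0.2],[0,0,-0.2],[0,0,-0.2],[0,0,0],[0,0,0],[0,0,0],[0,0,0],[0,0,0],[-0.065,-0.07,0],[-0.136,-0.151,0],[-0.136,-0.151,0],[-0.136,-0.151,0],[-0.136,-0.151,0],[-0.136,-0.151,0],[-0.136,-0.151,0],[0,0,0],[0,0,0]]' --rotation '[[0,0,0],[0,0,0],[0,0,0],[0,0,0],[0,0,0],[0,0,0.155],[0,0,0.155],[0,0,0.156],[0,0,0.156],[0,0,0.156],[0,0,0],[0,0,0],[0,0,0],[0,0,0],[0,0,0],[0,0,0],[0,0,0],[0,0,0],[0,0,0]]' --claw '[0.3,0.3,0.3,0.3,0.3,0.3,0.3,0.3,0.3,0.3,0.3,0.3,0.3,0.3,0.3,0.3,0.3,0.3,0.3]'

```text
time_s: 21.6
eef_pos: [0.5552, 0.0994, 0.1737]
tcp_rot: [-0.001, 0.242, 0.97, -0.0]
contact_force: [-1.0, 0.1, -3.7]
opening: 0.0591
gripper_force: 66.3
```

```bash
python3 - <<'E'
from h import *
held(-.02)
go(.5572,.1019,.048,-.4865+np.pi)
# check placed cartons by external views
P=[.5126,.0475,-.4865]
T=np.ones((480,640),bool);S=slots(P)
for cam in("scene","side"):
    viewer.grab_frame(cam);c=viewer.get_calibration(cam)
    for o in finder.outline_of(cam,"carton_b"):
        q=back(c,np.array(o["point"])*[640,480],.05);print(cam,round(o["confidence"],2),o["region"].sum(),q[:2],[round(1000*np.linalg.norm(q[:2]-s)) for s in S])
E
```

```text
area 45399 0.71
held [0.5705 0.0928 2.6511] 0.06661008317772876 along -0.01720850046996326 lateral -0.0004210404752379134 dyaw -0.0032417289598094534
t 21.7 pos [0.5551 0.1013 0.1737] j [0.1803 0.3974 0.0736 1.2476 0.0004 0.6662] open 0.059623570969423084 F 66.33468389511108 [ 0.3646  0.8114 -4.4576]
 rot vec norm [-0.0001 -0.001   0.0007]  shift norm after rot [-0.0079  0.0077  0.6285]  before rot [-0.0084  0.0077  0.6285]
scene 0.97 1222 [0.4532 0.1338] [131, 182, 128, 28]
scene 0.7 468 [0.4645 0.0694] [69, 126, 113, 41]
scene 0.7 1080 [ 0.3107 -0.2833] [318, 365, 459, 423]
scene 0.65 891 [0.4361 0.0036] [14, 123, 165, 111]
scene 0.61 1474 [ 0.5574 -0.0197] [109, 5, 114, 158]
scene 0.25 1485 [0.5917 0.0646] [154, 86, 33, 132]
side 0.94 987 [ 0.6848 -0.075 ] [247, 141, 200, 285]
side 0.82 1117 [ 0.4374 -0.0024] [14, 121, 167, 116]
side 0.8 1053 [ 0.573  -0.0236] [125, 18, 116, 170]
side 0.79 1645 [0.4694 0.1   ] [99, 145, 106, 10]
side 0.66 1197 [ 0.2666 -0.252 ] [314, 375, 462, 414]
```

>>> carry_out --translation '[[-0.015,0.006,0.1],[0,0,0.15],[0,0,0.15],[0,0,0.1],[0,0,0.08],[0,0,0.04],[0,0,0],[0,0,0]]' --rotation '[[0,0,0],[0,0,0],[0,0,0],[0,0,0],[0,0,0],[0,0,0],[0,0,0],[0,0,0]]' --claw '[0.3,0.3,0.3,0.3,0.3,0.3,0.3,0.3]'

```text
time_s: 22.7
eef_pos: [0.5593, 0.1013, 0.0504]
tcp_rot: [0.0, 0.241, 0.971, 0.0]
contact_force: [0.2, -0.2, -3.2]
opening: 0.0591
gripper_force: 66.3
```

```bash
python3 - <<'E'
from h import *
go(.559,.101,.040,-.4865+np.pi)
E
```

```text
t 22.7 pos [0.5593 0.1013 0.0504] j [ 0.1791  0.5111 -0.0928  0.9658  0.      0.6652] open 0.05911626213666912 F 66.31706714630127 [ 0.2059 -0.2175 -3.2417]
 rot vec norm [0.0009 0.0011 0.0005]  shift norm after rot [ 0.0009 -0.002   0.052 ]  before rot [ 0.0009 -0.002   0.052 ]
```

>>> carry_out --translation '[[0,-0.002,0.02],[0,0,0.015],[0,0,0.012],[0,0,0.005],[0,0,0],[0,0,0]]' --rotation '[[0,0,0],[0,0,0],[0,0,0],[0,0,0],[0,0,0],[0,0,0]]' --claw '[0.3,0.3,0.3,0.3,0.3,0.3]'

```text
time_s: 23.3
eef_pos: [0.5587, 0.1004, 0.0399]
tcp_rot: [0.0, 0.241, 0.971, 0.0]
contact_force: [-3.9, 0.2, 3.5]
opening: 0.0591
gripper_force: 66.9
```

Contact. Release and rise, then check.

>>> carry_out --translation '[[0,0,0],[0,0,0],[0,0,0],[0,0,0],[0,0,-0.08],[0,0,-0.2],[0,0,-0.25],[0,0,-0.25],[0.2,0,-0.25],[0.2,0,-0.2],[0.2,0,-0.1],[0,0,0],[0,0,0]]' --rotation '[[0,0,0],[0,0,0],[0,0,0],[0,0,0],[0,0,0],[0,0,0],[0,0,0],[0,0,0],[0,0,0],[0,0,0],[0,0,0],[0,0,0],[0,0,0]]' --claw '[0.75,1,1,1,1,1,1,1,1,1,1,1,1]'

```text
time_s: 24.6
eef_pos: [0.4645, 0.1507, 0.2905]
tcp_rot: [0.001, 0.24, 0.971, 0.001]
contact_force: [-0.2, 0.1, 0.2]
opening: 0.0857
gripper_force: 0.0
```

```bash
python3 - <<'E'
from h import *
im=viewer.grab_frame("wrist");c=viewer.get_calibration("wrist")
P=[.5126,.0475,-.4865];S=slots(P)
T=np.ones((480,640),bool);T[300:]=0
for o in finder.outline_of("wrist","carton_b"):
    q=back(c,np.array(o["point"])*[640,480],.06)
    k=int(np.argmin([np.linalg.norm(q[:2]-s) for s in S]))
    p,f=gfit([(c,o["region"],T)],lambda p:[box(*p,.13,.06,.024,.074)],[*S[k],P[2]+(k%2)*np.pi/2],(.01,.01,.05))
    print(k,o["confidence"],"err mm",1000*(p[:2]-S[k]),"yaw",p[2]-P[2]-(k%2)*np.pi/2,f)
for k in range(4):
    q=proj(c,box(*S[k],P[2]+(k%2)*np.pi/2,.13,.06,.074,.074)[:4])[[0,1,3,2]]
    cv2.polylines(im,[q.round().astype(np.int32)],True,(0,255,0),1)
cv2.imwrite("pics/w6.png",im)
go(.4,0,.3,2.657)
E
```

```text
0 0.96 err mm [-2.1766  0.6094] yaw 0.0069064659458616395 0.047586442998972966
2 0.87 err mm [ 6.2739 -3.897 ] yaw -0.01048444484165334 0.025325884543761612
3 0.83 err mm [-1.0882  0.8589] yaw -0.00022342985915768665 0.02270392438874047
1 0.62 err mm [0. 0.] yaw 0.0 1.0
t 24.7 pos [0.4647 0.1499 0.2887] j [ 0.3123  0.2009  0.1026  1.4736 -0.0003  0.7994] open 0.08540499117718844 F 0.0 [ 0.5613 -0.5047 -0.1677]
 rot vec norm [-0.0013 -0.0007 -0.0032]  shift norm after rot [-0.0629 -0.8141 -0.0564]  before rot [-0.065  -0.814  -0.0556]
```

View pics/w6.png

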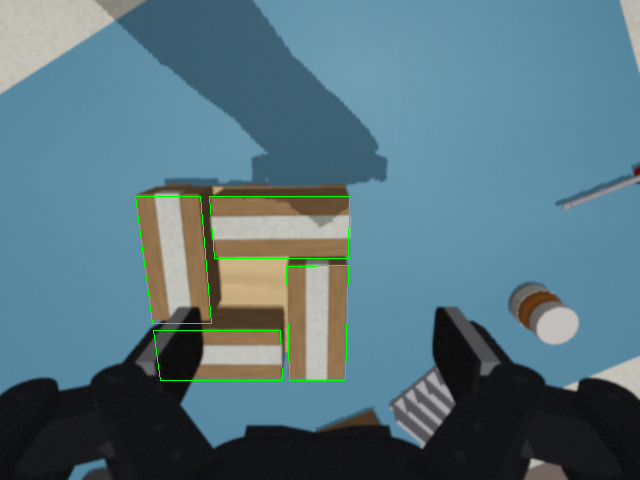

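The four cartons form the pinwheel and match the predicted outlines. The slot-2 and slot-1 fits were cut off by my validity mask, so I'll refit those two without it.

```bash
python3 - <<'E'
from h import *
im=viewer.grab_frame("wrist");c=viewer.get_calibration("wrist")
P=[.5126,.0475,-.4865];S=slots(P)
T=np.ones((480,640),bool);T[300:,:210]=0;T[400:]=0
R=finder.outline_of("wrist","carton_b")
B=lambda p,k:box(p[0],p[1],p[2],.13,.06,.024,.074)
m={k:mask(c,B([*S[k],P[2]+(k%2)*np.pi/2],k)) for k in range(4)}
reg={}
for o in R:
    k=max(m,key=lambda k:(m[k]&o["region"]).sum());reg.setdefault(k,o["region"])
U=np.any(list(reg.values()),0);print(list(reg))
for k in reg:
    oth=np.any([r for j,r in reg.items() if j!=k],0)
    p,f=gfit([(c,reg[k],T&~oth)],lambda p:[B(p,k)],[*S[k],P[2]+(k%2)*np.pi/2],(.01,.01,.05))
    print(k,"err mm",1000*(p[:2]-S[k]),"yaw",p[2]-P[2]-(k%2)*np.pi/2,f)
E
```

```text
[0, 1, 3, 2]
0 err mm [-1.4538  0.9211] yaw -0.009768484464033167 0.018960674157303403
1 err mm [-1.0704  0.0989] yaw -0.0017177652138937738 0.027199707922599514
3 err mm [0.2345 0.0871] yaw -0.0001972179219449366 0.025512337933918827
2 err mm [-2.0453  0.9348] yaw -0.012052659668269405 0.02781884155355463
```

All four are within about 2.5 mm of their places, the gripper is clear, and nothing else was touched.

```bash
python3 -c "
from workcell import bot
print(bot.job_done())"
```

```text
the job is handed in; nothing more can be done
None
```

The three cartons are on the pallet and complete the pinwheel; the wrist camera put all four within about 2.5 mm of their places, and I handed the job in at about 25 s without seeing the verdict.

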